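# Free a jammed filter cartridge from its chute and roll it onto the reader's mark

### The job

The filter cartridge is stuck under the lips of the blue feed chute: nudge it back up the ramp until it lies in the cradle at the top, then lift it out and lay it down, without dropping it, across the track on the white patch, and let go. Then push it by its side so that it rolls along the track under the reader and comes to rest squarely over the red mark without running past it; do not lift it there. Do not bump the reader, and leave the other things on the bench where they are.

Things in the scene. Friction and masses are not known exactly. Their poses are not given: they have to be found in the camera images.
- cartridge: Filter cartridge: smooth cylinder, 28 mm diameter, 100 mm long, white with orange end caps, about 60 g. Origin at its middle; its y axis is the cylinder's axis (x and z turn as it rolls). It rolls easily on level surfaces (pushed at 60 mm/s it coasts about 5 mm, at 30 mm/s about 1 mm) and rolls back down a ramp if let go; slippery (friction about 0.5). Starts lying across the chute.
- chute: Fixed blue feed chute, 150 x 116 mm, 72 mm high, 106 mm wide inside. Origin under its middle on the worktop; x points up the ramp (away from the robot at yaw 0), y across. In its frame (mm): the floor rises at 20 degrees from (x -82, z 11) through (-30, 30) to the crest (24.5, 49.8). At the start the cartridge's middle is at (-35, 43), on two stops at |y| 34 to 54, 14 mm above the floor.
- lips (a point): Middle of the slot between the chute's two retaining lips, level with their undersides; chute axes. The lips (4 mm thick, undersides 32 mm above the ramp's floor square to it) cover the cartridge's ends from 22 mm below to 22 mm above this point along the ramp. Between them (|y| < 28 mm) fingers reach the cartridge's lower side. It is clear once its middle is past chute x = 0.
- cradle (a point): Middle of the cartridge when it lies in the cradle: chute frame (43.6, 0, 61.3) mm, chute axes. The cradle is a shallow V past the crest: its sides rise 3 mm to the crest and 5 mm to the chute's upper end (chute x 64.5). A cartridge pushed just past the crest drops in and stays. End stops at |y| 34 to 56 mm, x 64 to 69, up to z 64; open between them for fingers.
- track: Fixed level track: plate 250 x 124 mm, dark rubber top at z = 12 mm. Origin under it on the worktop; x along the track (away from the robot at yaw 0), y across. Reaches from x -120 to +130 mm. Side rails (|y| 56 to 62 mm) and an end rail (x 124 to 130) stand 10 mm above the rubber. White laying patch: x -95 to -55 mm, flush. Lying on the track, the cartridge's middle is at z = 26 mm.
- mark (a point): The mark: middle of the red line across the track, on the rubber surface (12 mm above the worktop); axes parallel to the track's. Its place along the track varies with the reader's.
- reader: Fixed white bridge over the track; origin and axes are the mark's. Its head spans x -6 to +54 mm, |y| to 77, 46 to 88 mm above the rubber; legs at |y| 64 to 76, x +10 to +50; red tabs at |y| 62 to 92 are level with the line. An upright gripper strikes the head before its fingers bring the cartridge to the line; tilted 25 to 45 degrees, fingertips leading under the head, it clears.
- dropper: Bystander: brown dropper bottle with a black bulb, 33 mm across, 102 mm high, origin under its middle. Leave alone.
- stopper: Bystander: green stopper, 24 mm across, 20 mm high, origin under its middle. Leave alone.
- timer: Bystander: white bench timer, 66 x 66 x 20 mm, origin under its middle. Leave alone.
- beaker: Bystander: small glass beaker, 60 mm across, 69 mm high, origin under its middle. Leave alone.
- wash_bottle: Bystander: white squeeze bottle with red cap and bent jet, 61 x 99 mm, 188 mm high, origin under the middle of its outline. Leave alone.
- tweezers: Bystander: steel tweezers lying flat, 118 x 12 x 8 mm, along their own y axis, origin under their middle. Leave alone.
- vial: Bystander: 12 x 32 mm glass vial with a red cap, standing, origin under its middle. Leave alone.

How it is judged:
On the way, in this order (a step that is already met when the one before it is completed fails the run):
1. the cartridge lies in the cradle at the top of the chute (x of cartridge in the frame of chute between 0.036 and 0.052 m and z of cartridge in the frame of chute between 0.055 and 0.068 m), for 0.3 s.
2. it is lifted out, at least 40 mm above the cradle (z of cartridge in the frame of chute above 0.101 m), for 0.1 s.
3. it lies across the track with its middle on the white patch, at rest and let go (x of cartridge in the frame of track between -0.098 and -0.052 m and z of cartridge in the frame of track between 0.022 and 0.03 m and y of cartridge in the frame of track between -0.012 and 0.012 m and angle between the y axis of cartridge and the y axis of track, either way round below 0.15 rad and linear speed of cartridge below 0.01 m/s and contact force between cartridge and the arm below 0.05 N and contact force between cartridge and the fingers below 0.05 N), for 0.3 s.
At the end, for the whole second after the job is handed in: The cartridge lies on the track across the red mark: its middle within 6 mm of the line along the track, its axis within 0.15 rad of square to the track, at rest and untouched (x of cartridge in the frame of mark between -0.006 and 0.006 m and z of cartridge in the frame of mark between 0.01 and 0.018 m and y of cartridge in the frame of mark between -0.012 and 0.012 m and angle between the y axis of cartridge and the y axis of mark, either way round below 0.15 rad and linear speed of cartridge below 0.01 m/s and contact force between cartridge and the arm below 0.05 N and contact force between cartridge and the fingers below 0.05 N).
It fails at once if the cartridge ran more than 12 mm past the mark (x of cartridge in the frame of mark between 0.012 and 0.12 m and y of cartridge in the frame of mark between -0.065 and 0.065 m and z of cartridge in the frame of mark below 0.045 m).
It fails at once if the cartridge was dropped, flung or lifted on its way along the track: faster than 0.5 m/s close to the track, or off the track between patch and mark ((x of cartridge in the frame of track between -0.13 and 0.14 m and y of cartridge in the frame of track between -0.065 and 0.065 m and z of cartridge in the frame of track below 0.055 m and linear speed of cartridge above 0.5 m/s) or (x of cartridge in the frame of mark between -0.045 and 0.06 m and y of cartridge in the frame of mark between -0.05 and 0.05 m and z of cartridge in the frame of mark between 0.024 and 0.045 m)).
It fails at once if the reader was bumped (more than 5 N) (contact force between reader and the arm above 5 N or contact force between reader and the fingers above 5 N).
It fails at once if a bystander was moved by more than 20 mm (distance of any of dropper, stopper, timer, beaker, wash_bottle, tweezers, vial from where it was at the start of the episode above 0.02 m).
It also fails if it takes over 72 s, if anything falls off the work surface, if the arm or the gripper's body presses on something with over 40 N, if the wrist force passes 120 N, or if a joint passes its speed limit or range.

### The arm

A 6-joint arm with a two-finger parallel gripper is mounted at the origin on a cart in front of the work surface, level with it; the furniture and walls round the work are solid. World frame = base frame: x ahead of the robot, y to its left, z up, the work surface at z = 0. Lengths are in m, angles in rad, forces in N, time in s.
With the tool pointing down it reaches from about 0.35 to 0.95 m from the base axis. Payload 17.4 kg.
Tool frame: the origin (TCP) lies between the finger pads; the fingertips stand 17 mm ahead of it and the grasp point (between the pads) lies 2 mm behind it (finger_overhang is the distance from the TCP to the fingertips, in m); z points along the fingers, y is the line along which they close (so a half turn about z gives the same grasp; the last joint's range is limited). The gripper opens to 93 mm and grips with 3 to 60 N. Pads are 15 mm wide; open, the fingers measure 128 mm over their backs; the gripper's body (75 mm by 188 mm) begins 65 mm behind the grasp point.
Start: joints at [1.282, 0.116, 1.442, -0, 1.584, -0.038], TCP at [0.168, 0.654, 0.236] pointing down, gripper open.
Joint ranges: [-2.83, 2.83], [-0.83, 2.19], [0.07, 2.5], [-1.14, 4.28], [0.01, 3], [-2.97, 2.97]. Speed limits (rad/s): [1.89, 1.89, 2.22, 3.14, 3.14, 3.14].

### API

Orientations are given as [roll, pitch, yaw] about the fixed x, y, z axes, in that order (R = Rz(yaw) Ry(pitch) Rx(roll)).
In Python, from rig import * gives the robot as it stands. The module is installed in compiled form; this text tells all that it offers.
- The arm moves only by the tool apply_moves, never from a script. Its argument "motion" is a list of rows, each a list of 7 numbers: the shift along the world's x, y, z in cm, then the turn, a rotation vector about the world's x, y, z in rad, then the finger opening in cm, from 0 to 9.3. In form: [[x, y, z, rx, ry, rz, fingers], ...]. A call has exactly 10 rows; each row is the pose to reach, as a shift and turn from the pose commanded when the call began; what a row does not reach only later rows make up. A row lasts 1/12 s, in which the tool goes at most 41.7 mm and 7.16 degrees, less where a joint would pass 70% of its speed; a pose out of reach is approached as far as the arm can. A call with a gripper value outside its range is refused whole. The fingers move at their own pace and stop on an object; "squeeze" is the grip in N (left out, the last holds). Time passes only in rows, so rows that repeat a pose let the fingers close, or fill a call up. It gives the time, the measured TCP pose, the force, the opening and the grip force at its end, in the units of the state.
- read_state(): the state, without advancing time (a new reading comes with each control period).
- camera(name): name is "scene" or "top" or "wrist"; returns (picture, depth): 384x512x3 uint8, red, green, blue; 384x512 float32, m along the optical axis (not along the pixel's ray), 0 where there is no reading.
- calibration(name): a dict with "K" (3x3 intrinsics, pixels), "R" (3x3) and "t" (3): a world point X has camera coordinates R X + t. Camera axes: x right, y down, z forward; pixel columns grow to the right and rows downward; lengths in m; the calibration is good to about 2 mm. The wrist camera is an equidistant fisheye: a pixel r from the principal point sees the ray r / f radians off the axis. A picture is of the moment at which its call begins: read the wrist's pose just before it. calibration takes no time and is no camera call; for the wrist camera it gives the pose at the moment of the call.
- sign_off(): hands the job in; it is judged then, once.
The state is a dict: "clock": time; "qpos": joint angles; "joint_velocities": joint speeds; "tau": joint torques, N m; "position": TCP position; "ee_rot": TCP orientation; "ft_force": force on the tool from outside, world axes, zero at the start; "wrist_torque": the same for the moment, N m; "grip_width": finger opening in m; "grasp_force": force on a finger pad.
Only numpy, scipy, OpenCV 4.12 (cv2) and the standard library are available. Lean on these libraries where they do the work, as an engineer would, in place of code of your own. Each camera call takes 0.05 s, during which the arm holds its last target. There are 200 camera calls.

## Working session

There is one attempt and no reset: what is moved stays moved. The work goes in short steps, Python scripts to look and compute and a tool call to move; the robot and the scene stay as the last step left them, time stands still between calls to the robot, and variables do not carry over. Pictures are saved under pics/ and viewed, at most 10 in all, crops included, and the job is handed in when it is done.

Besides the shell and the picture viewer there is one more tool, called after ">>>" by a JSON object that holds its "op" and its "data". apply_moves: Moves the arm, as the interface text tells. Its arguments: {"type":"object","properties":{"motion":{"type":"array"},"squeeze":{"type":"number"}},"required":["motion"]}

```bash
mkdir -p pics; python3 - <<'E'
from rig import *
import cv2,numpy as np
for n in("scene","top"):
    p,d=camera(n); np.savez(f"pics/{n}0.npz",p=p,d=d,**calibration(n)); cv2.imwrite(f"pics/{n}0.png",p[:,:,::-1])
    c=calibration(n); print(n,c["K"].round(1).tolist(),(-c["R"].T@c["t"]).round(3),c["R"].round(3).tolist())
s=read_state(); print(s)
E
```

```text
scene [[396.7, 0.0, 255.8], [0.0, 396.7, 191.7], [0.0, 0.0, 1.0]] [0.73  0.682 1.009] [[-0.975, 0.223, 0.017], [0.161, 0.754, -0.637], [-0.155, -0.618, -0.77]]
top [[496.0, 0.0, 248.4], [0.0, 496.0, 191.2], [0.0, 0.0, 1.0]] [ 0.329 -0.053  1.702] [[-0.027, -1.0, -0.006], [-0.989, 0.028, -0.145], [0.145, 0.002, -0.989]]
{'clock': 0.1, 'qpos': array([ 1.28218590e+00,  1.16414347e-01,  1.44216846e+00,  9.43950895e-06,
        1.58396310e+00, -3.77676717e-02]), 'joint_velocities': array([ 0.00034675,  0.00080279, -0.00104815,  0.00096378,  0.00098353,
       -0.00142085]), 'tau': array([ 2.05634453e-03, -7.22901607e+01, -6.23866725e+01,  7.81841017e-02,
        2.27099948e-02, -2.76557392e-05]), 'position': array([0.16749176, 0.65373757, 0.23501358]), 'ee_rot': array([-3.14064044e+00, -4.54254228e-05,  2.89075000e+00]), 'ft_force': array([-0.24750942, -0.07088922, -0.08436069]), 'wrist_torque': array([-0.01314634, -0.02194923, -0.01384812]), 'grasp_force': 0.0, 'grip_width': 0.09321233478236952}
```

View pics/top0.png

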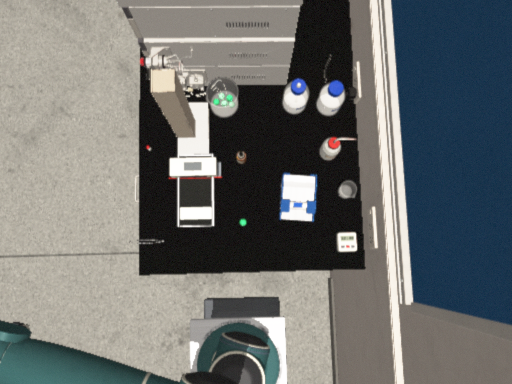

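View pics/scene0.png

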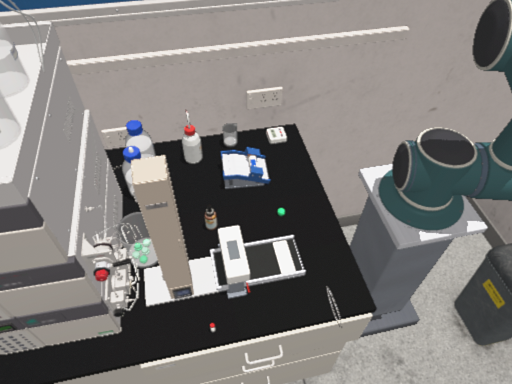

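The top view shows the chute near pixel (298,197), the track at (196,200) with the reader at (193,167), the stopper at (243,222) and the dropper at (241,157). The arm is off to the left. Next I'll enlarge the work area.

```bash
python3 - <<'E'
import cv2,numpy as np
z=np.load("pics/top0.npz"); a=z["p"][145:250,160:330,::-1]
b=np.load("pics/scene0.npz")["p"][135:305,180:320,::-1]
cv2.imwrite("pics/c1.png",cv2.resize(a,None,fx=4.5,fy=4.5,interpolation=cv2.INTER_NEAREST))
cv2.imwrite("pics/c2.png",cv2.resize(b,None,fx=3.5,fy=3.5,interpolation=cv2.INTER_NEAREST))
E
```

```text
(no output)
```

View pics/c1.png

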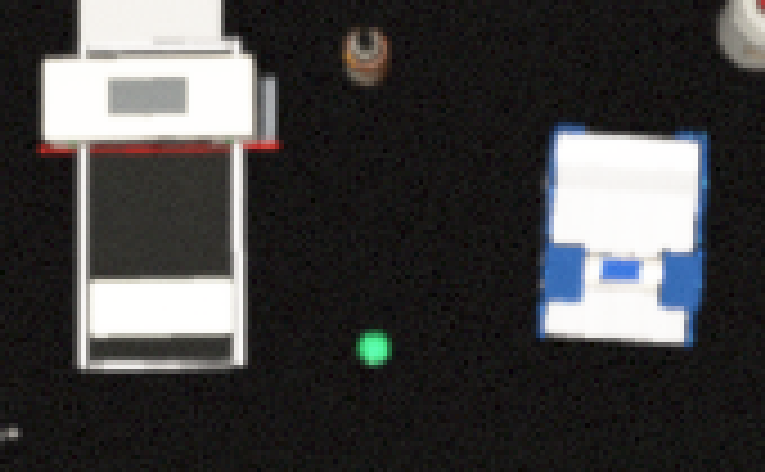

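View pics/c2.png

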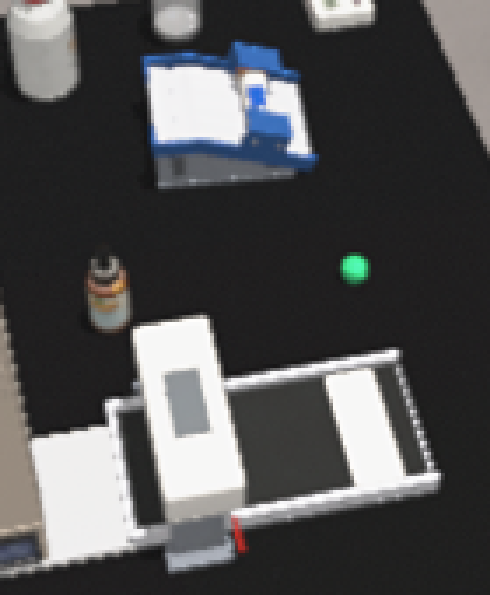

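The crops show the cartridge label between the blue lips (crop 1: about (620,270)). The chute is yawed slightly, the track is nearly aligned with world x, the red line is at crop row ~147, and the patch spans rows 277-335. Now measuring.

```bash
cat > h.py <<'E'
import cv2,numpy as np
def load(n):
    z=np.load(f"pics/{n}.npz"); return z["p"],z["d"],z["K"],z["R"],z["t"]
def world(d,K,R,t):
    v,u=np.mgrid[0:384,0:512]; c=np.stack([(u-K[0,2])/K[0,0]*d,(v-K[1,2])/K[1,1]*d,d],-1)
    return (c-t)@R
def ray(px,K,R,t,z):
    px=np.atleast_2d(px).astype(float); c=np.c_[(px[:,0]-K[0,2])/K[0,0],(px[:,1]-K[1,2])/K[1,1],np.ones(len(px))]@R
    o=-R.T@t; return o+c*((z-o[2])/c[:,2])[:,None]
E
python3 - <<'E'
from h import *
for n in("top0","scene0"):
    p,d,K,R,t=load(n); W=world(d,K,R,t); hsv=cv2.cvtColor(p,cv2.COLOR_RGB2HSV)
    print(n,"bench z",np.median(W[...,2][(hsv[...,2]<30)&(d>0)&(abs(W[...,2])<.03)]).round(4))
    H,S,V=[hsv[...,i].astype(int) for i in range(3)]
    x,y,z=W[...,0],W[...,1],W[...,2]
    blue=(abs(H-108)<14)&(S>120)&(V>80)&(abs(y+.21)<.12)&(x>.3)&(x<.75)&(z<.1)
    chute=(z>.006)&(z<.09)&(x>.35)&(x<.72)&(y>-.29)&(y<-.1)&(V>60)
    for nm,m in(("blue",blue),("chute",chute)):
        P=W[m]; r=cv2.minAreaRect(P[:,:2].astype(np.float32)*1000); print(nm,m.sum(),r,(P.min(0)).round(3),P.max(0).round(3))
    # chute ridge: depth plane-fit direction of ramp floor
    red=((H<8)|(H>172))&(S>120)&(V>80)&(x>.3)&(x<.75)&(y>-.02)&(y<.25)
    P=W[red]; print("red",red.sum(),P[:,:2].round(3).tolist()[:80:4],P[:,2].mean())
    v,u=np.nonzero(red); Q=ray(np.c_[u,v],K,R,t,.012)
    print("red ray",Q.mean(0).round(4),np.polyfit(Q[:,1],Q[:,0],1).round(4),Q.min(0).round(3),Q.max(0).round(3))
    track=(V>120)&(S<60)&(x>.3)&(x<.75)&(y>-.02)&(y<.22)
    n_,lab,st,ce=cv2.connectedComponentsWithStats(track.astype(np.uint8),connectivity=4)
    for i in range(1,n_):
        if st[i,4]>60:
            v,u=np.nonzero(lab==i); q=ray(np.c_[u,v],K,R,t,.012); print("comp",st[i].tolist(),cv2.minAreaRect(q[:,:2].astype(np.float32)*1000),W[lab==i][:,2].mean().round(3))
E
```

```text
top0 bench z -0.0009
blue 320 ((553.942138671875, -221.19180297851562), (123.16629791259766, 168.00083923339844), 84.39845275878906) [ 0.465 -0.287 -0.008] [ 0.642 -0.153  0.08 ]
chute 1587 ((552.7252197265625, -222.00100708007812), (124.98568725585938, 167.0280303955078), 84.41215515136719) [ 0.465 -0.283  0.006] [ 0.64  -0.153  0.08 ]
red 77 [[0.634, 0.044], [0.621, 0.17], [0.621, 0.156], [0.621, 0.144], [0.621, 0.13], [0.62, 0.117], [0.631, 0.109], [0.63, 0.095], [0.626, 0.056], [0.625, 0.042], [0.628, 0.214], [0.628, 0.201], [0.628, 0.178], [0.627, 0.163], [0.626, 0.149], [0.628, 0.137], [0.627, 0.123], [0.626, 0.108], [0.626, 0.095], [0.626, 0.081]] 0.02817845155369865
red ray [0.6288 0.1368 0.012 ] [0.0155 0.6267] [0.626 0.043 0.012] [0.633 0.226 0.012]
comp [170, 143, 47, 84, 2105] ((605.7767944335938, 140.50477600097656), (160.10874938964844, 290.5019836425781), 88.97511291503906) 0.048
scene0 bench z -0.002
blue 489 ((539.1094970703125, -244.14016723632812), (181.65916442871094, 158.93084716796875), 84.26634216308594) [ 0.456 -0.33  -0.005] [ 0.627 -0.15   0.072]
chute 1393 ((545.991943359375, -215.64913940429688), (123.99388122558594, 151.8697509765625), 84.61056518554688) [ 0.467 -0.28   0.006] [ 0.627 -0.15   0.072]
red 20 [[0.627, 0.203], [0.628, 0.21], [0.621, 0.202], [0.628, 0.207], [0.623, 0.209]] 0.012915567103327596
red ray [0.6255 0.2097 0.012 ] [-0.0146  0.6286] [0.622 0.196 0.012] [0.629 0.22  0.012]
comp [197, 225, 109, 70, 3130] ((603.1912231445312, 98.21246337890625), (203.88079833984375, 293.0512390136719), 89.76091766357422) 0.047
comp [227, 288, 20, 10, 91] ((657.6984252929688, 216.36990356445312), (50.934173583984375, 17.480274200439453), 5.307192325592041) 0.004
```

>>> {"op": "apply_moves", "data": {"motion": [[2.3,-2.6,0.5,0,0,-0.07,9.3],[4.6,-5.2,1,0,0,-0.14,9.3],[6.9,-7.8,1.5,0,0,-0.21,9.3],[9.2,-10.4,2,0,0,-0.28,9.3],[11.5,-13,2.5,0,0,-0.35,9.3],[13.8,-15.6,3,0,0,-0.42,9.3],[16.1,-18.2,3.5,0,0,-0.49,9.3],[18.4,-20.8,4,0,0,-0.56,9.3],[20.7,-23.4,4.5,0,0,-0.63,9.3],[23,-26,5,0,0,-0.7,9.3]]}}

```text
clock: 0.93
position: [0.3983, 0.3924, 0.2857]
ee_rot: [-3.141, 0.0, 2.187]
ft_force: [0.6, 1.0, 0.4]
grip_width: 0.093
grasp_force: 0.0
```

>>> {"op": "apply_moves", "data": {"motion": [[1,-3.9,0,0,0,-0.07,9.3],[2,-7.8,0,0,0,-0.14,9.3],[3,-11.7,0,0,0,-0.21,9.3],[4,-15.6,0,0,0,-0.28,9.3],[5,-19.5,0,0,0,-0.35,9.3],[6,-23.4,0,0,0,-0.42,9.3],[7,-27.3,0,0,0,-0.49,9.3],[8,-31.2,0,0,0,-0.56,9.3],[9,-35.1,0,0,0,-0.63,9.3],[10,-39,0,0,0,-0.72,9.3]]}}

```text
clock: 1.77
position: [0.4974, 0.0018, 0.2856]
ee_rot: [3.141, -0.0, 1.468]
ft_force: [-0.2, 0.7, 0.4]
grip_width: 0.0931
grasp_force: 0.0
```

>>> {"op": "apply_moves", "data": {"motion": [[0,-3.5,0,0,0,0,6],[0,-7,0,0,0,0,4],[0,-10.5,0,0,0,0,0],[0,-14,0,0,0,0,0],[0,-17.5,0,0,0,0,0],[0,-20,0,0,0,0,0],[0,-22,0,0,0,0,0],[0,-22.5,0,0,0,0,0],[0,-22.5,0,0,0,0,0],[0,-22.5,0,0,0,0,0]]}}

```text
clock: 2.6
position: [0.4975, -0.2206, 0.2854]
ee_rot: [-3.141, -0.0, 1.471]
ft_force: [0.1, 0.5, -0.5]
grip_width: 0.0307
grasp_force: 0.0
```

```bash
python3 - <<'E'
from rig import *
import cv2,numpy as np
s=read_state(); print(s["clock"],s["position"],s["ee_rot"],s["grip_width"],s["qpos"].round(2))
c=calibration("wrist"); p,d=camera("wrist"); np.savez("pics/w1.npz",p=p,d=d,**c); cv2.imwrite("pics/w1.png",p[:,:,::-1])
print(c["K"],(-c["R"].T@c["t"]),c["R"].round(3))
E
```

```text
2.6 [ 0.49750226 -0.22060225  0.28542912] [-3.14121236e+00 -4.20121555e-04  1.47056678e+00] 0.030727469173223367 [-0.46 -0.18  1.65  0.    1.67 -0.36]
[[297.31863964   0.         256.29661734]
 [  0.         297.31863964 189.21707644]
 [  0.           0.           1.        ]] [ 0.50585935 -0.13820998  0.43383038] [[ 0.995 -0.1   -0.001]
 [-0.095 -0.951  0.295]
 [-0.03  -0.293 -0.956]]
```

View pics/w1.png

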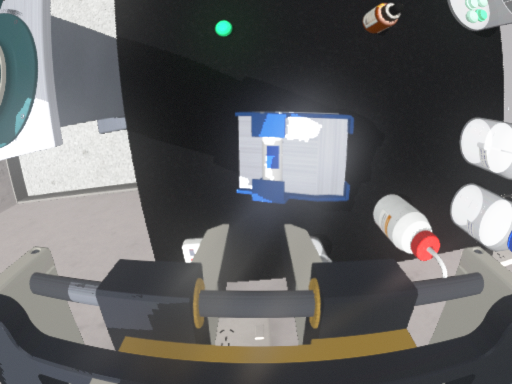

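The wrist view shows the chute at about (237..352, 112..200), with the cartridge's blue label at (272,157). The wash bottle is at (405,225), right of the gripper. Next I'll use the depth to find the chute pose and the bystanders.

```bash
cat >> h.py <<'E'
def wworld(d,K,R,t):
    v,u=np.mgrid[0:384,0:512]; a=u-K[0,2]; b=v-K[1,2]; r=np.hypot(a,b)+1e-9; th=r/K[0,0]; k=np.tan(th)/r
    return (np.stack([a*k*d,b*k*d,d],-1)-t)@R
E
python3 - <<'E'
from h import *
p,d,K,R,t=load("w1"); W=wworld(d,K,R,t); hsv=cv2.cvtColor(p,cv2.COLOR_RGB2HSV); H,S,V=[hsv[...,i].astype(int) for i in range(3)]
x,y,z=np.moveaxis(W,-1,0); roi=np.zeros(d.shape,bool); roi[100:205,225:360]=1
m=roi&(d>0)&(z>.006)&(z<.1)&(V>50)
P=W[m]; print("chute",cv2.minAreaRect(P[:,:2].astype(np.float32)*1000),P.min(0).round(4),P.max(0).round(4))
bl=m&(abs(H-108)<14)&(S>110)
print("blue",cv2.minAreaRect(W[bl][:,:2].astype(np.float32)*1000))
# floor plane
f=np.zeros_like(m); f[140:175,292:325]=1; F=W[f&m]; A=np.c_[F[:,:2],np.ones(len(F))]; co=np.linalg.lstsq(A,F[:,2],rcond=None)[0]
print("plane",co.round(4),"slope",np.degrees(np.arctan(np.hypot(*co[:2]))),"yaw",np.degrees(np.arctan2(co[1],co[0])),"rms",(A@co-F[:,2]).std())
bench=(V<35)&(d>0)&(abs(z)<.02); print("bench z",np.median(z[bench]))
yaw=np.radians(-5.6); c,s=np.cos(yaw),np.sin(yaw); X=x*c+y*s; Y=-x*s+y*c
print("Xrange",np.percentile(X[m],[0.5,99.5]),"Y",np.percentile(Y[m],[.5,99.5]),"Ymid for low/high",)
ym=np.median(Y[m]); 
mid=m&(abs(Y-ym)<.02)
for a in np.arange(X[m].min(),X[m].max(),.006):
    q=mid&(X>=a)&(X<a+.006); print(round((a+.003)*1000),q.sum(),(np.median(z[q])*1000).round(1) if q.any() else "",end=" | ")
lip=bl&(abs(Y-ym)<.05); print("\nlip X",np.percentile(X[lip],[2,98]),"ym",ym)
for nm,mm in(("wash",(x>.6)&(y<-.2)&(z>.03)&(z<.25)&(x<.78)&(y>-.42)&(V>90)),):
    Q=W[mm]; print(nm,Q.min(0).round(3),Q.max(0).round(3),np.median(Q,0).round(3))
E
```

```text
chute ((546.4630737304688, -216.63778686523438), (117.015625, 154.36878967285156), 84.9544906616211) [ 0.4647 -0.2805  0.0061] [ 0.6271 -0.1527  0.0722]
blue ((546.3511962890625, -216.47402954101562), (116.71903228759766, 154.09841918945312), 84.96410369873047)
plane [ 0.2807 -0.0212 -0.1195] slope 15.720714657516387 yaw -4.316143532693206 rms 0.0013144796185711664
bench z -0.0009657598358839262
Xrange [0.49165734 0.63974523] Y [-0.21957304 -0.10427866] Ymid for low/high
490 50 10.9 | 496 111 12.6 | 502 109 14.6 | 508 112 16.8 | 514 112 18.8 | 520 138 20.8 | 526 145 50.5 | 532 123 55.9 | 538 150 56.2 | 544 123 55.5 | 550 105 48.9 | 556 122 34.3 | 562 136 36.4 | 568 127 38.8 | 574 135 40.6 | 580 136 43.0 | 586 139 45.2 | 592 133 47.2 | 598 128 48.8 | 604 122 48.2 | 610 121 47.1 | 616 122 46.5 | 622 130 47.7 | 628 135 49.3 | 634 125 50.9 | 640 5 51.2 | 
lip X [0.51205627 0.63979406] ym -0.16232608684704397
wash [ 0.6   -0.355  0.03 ] [ 0.732 -0.2    0.187] [ 0.69  -0.312  0.086]
```

>>> {"op": "apply_moves", "data": {"motion": [[-1.2,0.5,-3,0,0,0.01,0],[-2.4,1.1,-6,0,0,0.01,0],[-2.4,1.1,-9.5,0,0,0.01,0],[-2.4,1.1,-13,0,0,0.01,0],[-2.4,1.1,-16.5,0,0,0.01,0],[-2.4,1.1,-19.5,0,0,0.01,0],[-2.4,1.1,-22,0,0,0.01,0],[-2.4,1.1,-23.5,0,0,0.01,0],[-2.4,1.1,-23.8,0,0,0.01,0],[-2.4,1.1,-23.8,0,0,0.01,0]]}}

```text
clock: 3.48
position: [0.4734, -0.209, 0.0472]
ee_rot: [-3.14, -0.001, 1.482]
ft_force: [0.3, -0.0, 0.2]
grip_width: 0.0002
grasp_force: 0.0
```

```bash
python3 - <<'E'
from rig import *
import cv2,numpy as np
s=read_state(); print(s["clock"],s["position"],s["ee_rot"],s["grip_width"],s["ft_force"])
c=calibration("wrist"); p,d=camera("wrist"); np.savez("pics/w2.npz",p=p,d=d,**c); cv2.imwrite("pics/w2.png",p[:,:,::-1])
E
```

```text
3.4833 [ 0.47336719 -0.20903721  0.04718453] [-3.14035802e+00 -5.89072143e-04  1.48199617e+00] 0.00024593232418946914 [ 0.3244861  -0.01051999  0.23894014]
```

View pics/w2.png

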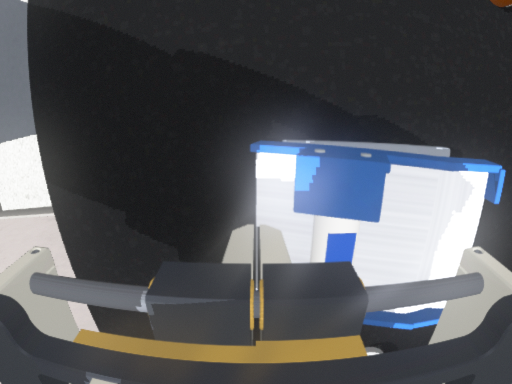

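The wrist view shows the closed fingers (at about (257,250)) below the cartridge, whose label is at (340,250), and centred in the slot. Starting the push up the ramp.

>>> {"op": "apply_moves", "data": {"motion": [[0.5,-0.05,0,0,0,0,0],[1.0,-0.1,0.05,0,0,0,0],[1.5,-0.14,0.1,0,0,0,0],[2.0,-0.18,0.3,0,0,0,0],[2.5,-0.23,0.5,0,0,0,0],[3.0,-0.27,0.65,0,0,0,0],[3.5,-0.32,0.85,0,0,0,0],[4.0,-0.36,1.0,0,0,0,0],[4.5,-0.41,1.2,0,0,0,0],[5.0,-0.45,1.4,0,0,0,0]]}}

```text
clock: 4.37
position: [0.524, -0.2147, 0.0619]
ee_rot: [-3.141, 0.0, 1.481]
ft_force: [-3.0, 1.1, 2.3]
grip_width: 0.0005
grasp_force: 1.7
```

```bash
python3 - <<'E'
from rig import *
from h import *
s=read_state(); print(s["clock"],s["position"],s["ft_force"])
c=calibration("wrist"); p,d=camera("wrist"); cv2.imwrite("pics/w3.png",p[:,:,::-1])
W=wworld(d,c["K"],c["R"],c["t"]); W[...,2]+=.001
def ch(W,o=(.5535,-.217),yaw=-.091):
    q=W[...,:2]-o; a,b=np.cos(yaw),np.sin(yaw); return q[...,0]*a+q[...,1]*b,-q[...,0]*b+q[...,1]*a
X,Y=ch(W); z=W[...,2]
for y0 in(-.024,-.016,-.01,.01,.016,.024):
  m=(abs(Y-y0)<.003)&(d>0)&(z<.1); h=z-(.030+.364*(X+.03)); q=m&(h>.02)&(X>-.06)&(X<.06); print(y0,q.sum(),X[q].min().round(4) if q.any() else 0,X[q].max().round(4) if q.any() else 0,np.percentile(z[q],95).round(4) if q.any() else 0)
E
```

```text
4.3667 [ 0.52404622 -0.21470495  0.06193786] [-3.04694777  1.12409219  2.31907621]
-0.024 0 0 0 0
-0.016 0 0 0 0
-0.01 2 0.0087 0.0093 0.0648
0.01 2603 -0.046 0.0097 0.0909
0.016 467 -0.0141 0.0095 0.07
0.024 466 -0.0143 0.0096 0.0694
```

View pics/w3.png

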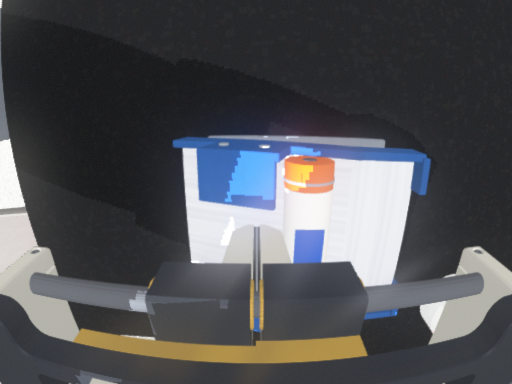

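The cartridge is clear of the lips (orange cap at (308,172)) and square to the chute. Pushing over the crest.

>>> {"op": "apply_moves", "data": {"motion": [[0.35,-0.03,0.12,0,0,0,0],[0.7,-0.06,0.25,0,0,0,0],[1.05,-0.09,0.38,0,0,0,0],[1.4,-0.13,0.5,0,0,0,0],[1.75,-0.16,0.62,0,0,0,0],[2.1,-0.19,0.7,0,0,0,0],[2.4,-0.22,0.75,0,0,0,0],[2.65,-0.24,0.75,0,0,0,0],[2.65,-0.24,0.75,0,0,0,0],[2.65,-0.24,0.75,0,0,0,0]]}}

```text
clock: 5.25
position: [0.5502, -0.217, 0.069]
ee_rot: [3.141, -0.0, 1.481]
ft_force: [0.7, 0.2, -0.1]
grip_width: 0.0008
grasp_force: 0.0
```

```bash
cat > look.py <<'E'
from rig import *
from h import *
def ch(W,o=(.5535,-.217),yaw=-.091):
    q=W[...,:2]-o; a,b=np.cos(yaw),np.sin(yaw); return q[...,0]*a+q[...,1]*b,-q[...,0]*b+q[...,1]*a
s=read_state(); print(s["clock"],s["position"],s["ft_force"])
c=calibration("wrist"); p,d=camera("wrist"); cv2.imwrite("pics/last.png",p[:,:,::-1])
W=wworld(d,c["K"],c["R"],c["t"]); W[...,2]+=.001; X,Y=ch(W); z=W[...,2]
hsv=cv2.cvtColor(p,cv2.COLOR_RGB2HSV); H,S,V=[hsv[...,i].astype(int) for i in range(3)]
o=(H>3)&(H<16)&(S>150)&(V>120)&(abs(X)<.1)&(abs(Y)<.06)&(z<.12)
print("orange chute x range",o.sum(),np.percentile(X[o],[2,50,98]).round(4),"y",np.percentile(Y[o],[2,98]).round(4),"ztop",np.percentile(z[o],98).round(4))
E
python3 look.py
```

```text
5.25 [ 0.55019743 -0.21698499  0.06896914] [ 0.6848396   0.23064537 -0.06897049]
orange chute x range 284 [0.0423 0.0465 0.0511] y [0.0376 0.0513] ztop 0.0766
```

>>> {"op": "apply_moves", "data": {"motion": [[-1.0,0.1,0,0,0,0,0],[-1.0,0.1,3,0,0,0,0],[0,0,6,0,0,0,2],[3,-0.25,6,0,0,0,6],[4.7,-0.4,6,0,0,0,6],[4.7,-0.4,6,0,0,0,6],[4.7,-0.4,6,0,0,0,6],[4.7,-0.4,6,0,0,0,6],[4.7,-0.4,6,0,0,0,6],[4.7,-0.4,6,0,0,0,6]]}}

```text
clock: 6.13
position: [0.5963, -0.221, 0.1292]
ee_rot: [-3.141, -0.0, 1.481]
ft_force: [-0.8, -0.0, 0.5]
grip_width: 0.049
grasp_force: 0.0
```

```bash
python3 look.py
```

```text
6.1333 [ 0.59632664 -0.22100758  0.12917243] [-0.81761282 -0.04977344  0.4690584 ]
orange chute x range 281 [0.0305 0.0468 0.0553] y [-0.047   0.0514] ztop 0.0759
```

View pics/last.png

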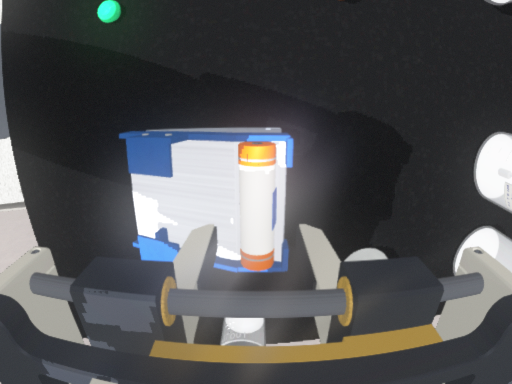

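The cartridge lies in the cradle at (257,205), centred between the open fingers at (195,260) and (320,260). Descend and grip.

>>> {"op": "apply_moves", "data": {"motion": [[0,0,-1,0,0,0,6],[0,0,-2,0,0,0,6],[0,0,-3,0,0,0,6],[0,0,-4,0,0,0,6],[0,0,-5,0,0,0,6],[0,0,-5.7,0,0,0,6],[0,0,-5.7,0,0,0,4],[0,0,-5.7,0,0,0,2.5],[0,0,-5.7,0,0,0,2],[0,0,-5.7,0,0,0,2]], "squeeze": 12}}

```text
clock: 7.02
position: [0.5973, -0.2212, 0.0728]
ee_rot: [3.141, 0.0, 1.481]
ft_force: [0.1, -0.5, 0.4]
grip_width: 0.0376
grasp_force: 0.0
```

>>> {"op": "apply_moves", "data": {"motion": [[0,0,0,0,0,0,1.5],[0,0,0,0,0,0,1.5],[0,0,0,0,0,0,1.5],[0,0,0,0,0,0,1.5],[0,0,0,0,0,0,1.5],[0,0,0.5,0,0,0,1.5],[0,0,1,0,0,0,1.5],[0,0,1.5,0,0,0,1.5],[0,0,2,0,0,0,1.5],[0,0,2,0,0,0,1.5]]}}

```text
clock: 7.85
position: [0.5974, -0.2212, 0.0935]
ee_rot: [3.14, 0.0, 1.481]
ft_force: [-0.7, -0.5, -1.1]
grip_width: 0.0278
grasp_force: 12.0
```

>>> {"op": "apply_moves", "data": {"motion": [[0,0,3,0,0,0,1.5],[0,0,6,0,0,0,1.5],[0,0,9,0,0,0,1.5],[0,0,12,0,0,0,1.5],[0,0,13,0,0,0,1.5],[-1,2,13,0,0,0.02,1.5],[-2.5,5,13,0,0,0.03,1.5],[-4,8,13,0,0,0.05,1.5],[-5.5,11,13,0,0,0.06,1.5],[-7,14,13,0,0,0.07,1.5]]}}

```text
clock: 8.68
position: [0.526, -0.0799, 0.2212]
ee_rot: [-3.141, -0.0, 1.551]
ft_force: [0.9, -0.3, -0.8]
grip_width: 0.0279
grasp_force: 12.0
```

>>> {"op": "apply_moves", "data": {"motion": [[-1,3,0,0,0,0,1.5],[-2,6,0,0,0,0,1.5],[-3,9,0,0,0,0,1.5],[-4,12,0,0,0,0,1.5],[-4.5,14,0,0,0,0,1.5],[-4.5,15,0,0,0,0,1.5],[-4.5,15,0,0,0,0,1.5],[-4.5,15,0,0,0,0,1.5],[-4.5,15,0,0,0,0,1.5],[-4.5,15,0,0,0,0,1.5]]}}

```text
clock: 9.52
position: [0.4823, 0.068, 0.2219]
ee_rot: [-3.141, 0.0, 1.55]
ft_force: [-0.8, -0.4, -0.5]
grip_width: 0.0274
grasp_force: 12.0
```

```bash
python3 - <<'E'
from rig import *
from h import *
s=read_state(); print(s["clock"],s["position"],s["ee_rot"],s["grip_width"])
c=calibration("wrist"); p,d=camera("wrist"); np.savez("pics/w5.npz",p=p,d=d,**c); cv2.imwrite("pics/w5.png",p[:,:,::-1])
E
```

```text
9.5167 [0.48232506 0.0680229  0.22190311] [-3.14118810e+00  2.09554128e-04  1.54957639e+00] 0.027402140836207345
```

View pics/w5.png

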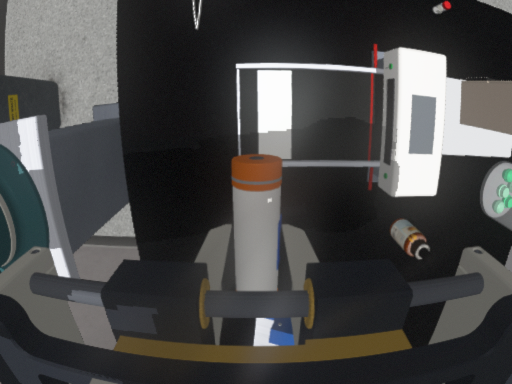

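The wrist view shows the whole track: patch at (257–292, 70–160), red line at about col 373 over rows 45–190, rails at rows 67 and 163, and the cartridge firmly held. Next I'll measure the track.

```bash
cat >> h.py <<'E'
def wray(px,K,R,t,z):
    px=np.atleast_2d(px).astype(float); a=px-K[:2,2]; r=np.linalg.norm(a,axis=1)+1e-9; th=r/K[0,0]
    c=np.c_[a/r[:,None]*np.sin(th)[:,None],np.cos(th)]@R; o=-R.T@t; return o+c*((z-o[2])/c[:,2])[:,None]
E
python3 - <<'E'
from h import *
p,d,K,R,t=load("w5"); W=wworld(d,K,R,t); hsv=cv2.cvtColor(p,cv2.COLOR_RGB2HSV); H,S,V=[hsv[...,i].astype(int) for i in range(3)]
v,u=np.mgrid[0:384,0:512]
red=((H<8)|(H>172))&(S>120)&(V>70)&(u>360)&(u<385)&(v>35)&(v<200)
Q=wray(np.c_[u[red],v[red]],K,R,t,.012); i=(abs(Q[:,1]-.135)<.1)
f=np.polyfit(Q[i,1],Q[i,0],1); print("red",red.sum(),"x=a y+b",f.round(4),"y ext",Q[:,1].min().round(4),Q[:,1].max().round(4),"depth z",np.median(W[red][:,2]),"depth x",np.median(W[red][:,0]))
pt=(V>150)&(S<50)&(u>250)&(u<296)&(v>76)&(v<152)
Q=wray(np.c_[u[pt],v[pt]],K,R,t,.012); print("patch",pt.sum(),cv2.minAreaRect(Q[:,:2].astype(np.float32)*1000),Q[:,0].mean(), "depth z",np.median(W[pt][:,2]))
edges=[]
for nm,r0,r1 in(("left rail",60,78),("right rail",155,170)):
    m=(V>130)&(S<50)&(u>296)&(u<360)&(v>r0)&(v<r1); Q=wray(np.c_[u[m],v[m]],K,R,t,.022); f=np.polyfit(Q[:,0],Q[:,1],1); print(nm,m.sum(),f.round(4),"y@.5",np.polyval(f,.5).round(4),Q[:,1].min().round(4),Q[:,1].max().round(4),"dz",np.median(W[m][:,2]))
p,d,K,R,t=load("top0"); W=world(d,K,R,t);hsv=cv2.cvtColor(p,cv2.COLOR_RGB2HSV); H,S,V=[hsv[...,i].astype(int) for i in range(3)]
pt=(V>150)&(S<50)&(u>181)&(u<211)&(v>203)&(v<222); Q=ray(np.c_[u[pt],v[pt]],K,R,t,.012); print("top patch",Q.mean(0),cv2.minAreaRect(Q[:,:2].astype(np.float32)*1000))
E
```

```text
red 352 x=a y+b [0.0099 0.628 ] y ext 0.0373 0.2262 depth z 0.012348610066726565 depth x 0.6273453584444753
patch 2538 ((504.8880920410156, 133.49501037597656), (90.21040344238281, 40.77857971191406), 89.5073471069336) 0.5050839218724236 depth z 0.011582236226347808
left rail 341 [-0.0092  0.1964] y@.5 0.1918 0.1877 0.1948 dz 0.021020963110027362
right rail 210 [-0.0097  0.0797] y@.5 0.0749 0.0722 0.0764 dz 0.02104301416453431
top patch [0.50610823 0.13170706 0.012     ] ((505.3736267089844, 130.8482208251953), (96.52581787109375, 41.258514404296875), 88.40518951416016)
```

>>> {"op": "apply_moves", "data": {"motion": [[0.5,2,0,0,0,0.01,1.5],[1,4,-1,0,0,0.01,1.5],[2,6,-3,0,0,0.01,1.5],[2,6.4,-6,0,0,0.01,1.5],[2,6.4,-9,0,0,0.01,1.5],[2,6.4,-12,0,0,0.01,1.5],[2,6.4,-15,0,0,0.01,1.5],[2,6.4,-17,0,0,0.01,1.5],[2,6.4,-17.5,0,0,0.01,1.5],[2,6.4,-17.5,0,0,0.01,1.5]]}}

```text
clock: 10.4
position: [0.5015, 0.1323, 0.0459]
ee_rot: [-3.139, 0.001, 1.56]
ft_force: [0.7, 0.7, 0.3]
grip_width: 0.0273
grasp_force: 12.0
```

```bash
python3 - <<'E'
from rig import *
from h import *
s=read_state(); print(s["clock"],s["position"],s["ee_rot"],s["ft_force"])
c=calibration("wrist"); p,d=camera("wrist"); W=wworld(d,c["K"],c["R"],c["t"]); hsv=cv2.cvtColor(p,cv2.COLOR_RGB2HSV); H,S,V=[hsv[...,i].astype(int) for i in range(3)]
o=(H>3)&(H<16)&(S>150)&(V>110)&(d>0)&(abs(W[...,0]-.5)<.05)&(abs(W[...,1]-.133)<.08)
P=W[o]; print("cap",o.sum(),P.min(0),P.max(0),np.median(P,0)); np.savez("pics/w6.npz",p=p,d=d,**c); cv2.imwrite("pics/w6.png",p[:,:,::-1])
E
```

```text
10.4 [0.50153961 0.13232086 0.04594126] [-3.13902723e+00  6.13521726e-04  1.56001482e+00] [0.71515012 0.73869149 0.28862595]
cap 88 [0.48892325 0.16974733 0.03785124] [0.49519802 0.18369248 0.0463201 ] [0.49162407 0.1763578  0.04304681]
```

>>> {"op": "apply_moves", "data": {"motion": [[0,0,-0.15,0,0,0,1.5],[0,0,-0.3,0,0,0,1.5],[0,0,-0.45,0,0,0,1.5],[0,0,-0.55,0,0,0,1.5],[0,0,-0.65,0,0,0,1.5],[0,0,-0.7,0,0,0,1.5],[0,0,-0.75,0,0,0,1.5],[0,0,-0.8,0,0,0,1.5],[0,0,-0.8,0,0,0,1.5],[0,0,-0.8,0,0,0,1.5]]}}

```text
clock: 11.28
position: [0.502, 0.133, 0.0391]
ee_rot: [-3.142, 0.0, 1.561]
ft_force: [-0.1, 0.3, -0.8]
grip_width: 0.0277
grasp_force: 12.0
```

>>> {"op": "apply_moves", "data": {"motion": [[0,0,-0.02,0,0,0,1.5],[0,0,-0.04,0,0,0,1.5],[0,0,-0.06,0,0,0,1.5],[0,0,-0.08,0,0,0,1.5],[0,0,-0.1,0,0,0,1.5],[0,0,-0.1,0,0,0,1.5],[0,0,-0.1,0,0,0,1.5],[0,0,-0.1,0,0,0,1.5],[0,0,-0.1,0,0,0,1.5],[0,0,-0.1,0,0,0,1.5]]}}

```text
clock: 12.12
position: [0.502, 0.133, 0.0381]
ee_rot: [-3.142, 0.0, 1.561]
ft_force: [-0.9, 0.2, -0.6]
grip_width: 0.0277
grasp_force: 12.0
```

>>> {"op": "apply_moves", "data": {"motion": [[0,0,-0.02,0,0,0,1.5],[0,0,-0.04,0,0,0,1.5],[0,0,-0.06,0,0,0,1.5],[0,0,-0.08,0,0,0,1.5],[0,0,-0.1,0,0,0,1.5],[0,0,-0.1,0,0,0,1.5],[0,0,-0.1,0,0,0,1.5],[0,0,-0.1,0,0,0,1.5],[0,0,-0.1,0,0,0,1.5],[0,0,-0.1,0,0,0,1.5]]}}

```text
clock: 12.95
position: [0.5021, 0.133, 0.0373]
ee_rot: [3.142, -0.0, 1.561]
ft_force: [-2.6, -0.4, 5.4]
grip_width: 0.0275
grasp_force: 12.0
```

>>> {"op": "apply_moves", "data": {"motion": [[0,0,0.06,0,0,0,1.5],[0,0,0.06,0,0,0,2.9],[0,0,0.06,0,0,0,3.2],[0,0,0.06,0,0,0,3.6],[0,0,0.06,0,0,0,4.5],[0,0,0.06,0,0,0,5],[0,0,0.06,0,0,0,5],[0,0,0.06,0,0,0,5],[0,0,0.06,0,0,0,5],[0,0,0.06,0,0,0,5]]}}

```text
clock: 13.78
position: [0.502, 0.133, 0.0377]
ee_rot: [-3.142, 0.0, 1.561]
ft_force: [0.6, -0.4, 0.2]
grip_width: 0.0502
grasp_force: 0.0
```

>>> {"op": "apply_moves", "data": {"motion": [[0,0,1,0,0,0,5],[0,0,3,0,0,0,5],[0,0,6,0,0,0,5],[0,0,9,0,0,0,5],[-2,0,12,0,0,0,5],[-5,0,13,0,0,0,5],[-8,0,13,0,0,0,5],[-10,0,13,0,0,0,5],[-10,0,13,0,0,0,5],[-10,0,13,0,0,0,5]]}}

```text
clock: 14.62
position: [0.4018, 0.1331, 0.1689]
ee_rot: [3.139, -0.001, 1.561]
ft_force: [-0.2, 0.1, -0.3]
grip_width: 0.0504
grasp_force: 0.0
```

```bash
cat > cart.py <<'E'
from rig import *
from h import *
s=read_state(); print(s["clock"],s["position"],s["ee_rot"],s["ft_force"],s["qpos"].round(2))
def rep(nm,p,c,rf):
    K,R,t=c["K"],c["R"],c["t"]; hsv=cv2.cvtColor(p,cv2.COLOR_RGB2HSV); H,S,V=[hsv[...,i].astype(int) for i in range(3)]; v,u=np.mgrid[0:384,0:512]; px=np.c_[u.ravel(),v.ravel()]
    Q=rf(px,K,R,t,.026); Q=np.nan_to_num(Q,nan=9).reshape(384,512,3); roi=(Q[...,0]>.42)&(Q[...,0]<.7)&(abs(Q[...,1]-.1325)<.062)
    o=roi&(H>3)&(H<18)&(S>140)&(V>90)
    for sg,n in((1,"L"),(-1,"R")):
        m=o&((Q[...,1]-.1325)*sg>0)
        if m.sum()>4: print(nm,n,m.sum(),"mean",Q[m].mean(0).round(4),"x",Q[m][:,0].min().round(4),Q[m][:,0].max().round(4),"y",Q[m][:,1].min().round(4),Q[m][:,1].max().round(4))
    Q2=np.nan_to_num(rf(px,K,R,t,.012),nan=9).reshape(384,512,3); r=((H<3)|(H>172))&(S>120)&(V>70)&(abs(Q2[...,0]-.628)<.012)&(abs(Q2[...,1]-.1325)<.1)
    if r.sum()>5: f=np.polyfit(Q2[r][:,1],Q2[r][:,0],1); print(nm,"red",r.sum(),f.round(4),np.polyval(f,.1325).round(4))
for nm,rf in(("wrist",wray),("top",ray)):
    c=calibration(nm); p,d=camera(nm); cv2.imwrite(f"pics/{nm}_l.png",p[:,:,::-1]); rep(nm,p,c,rf)
E
python3 cart.py
```

```text
14.6167 [0.40179453 0.13308648 0.16889114] [ 3.13944053e+00 -5.44963254e-04  1.56134209e+00] [-0.20781883  0.07123659 -0.25650307] [ 0.26 -0.44  2.04 -0.    1.54  0.27]
wrist L 313 mean [0.5024 0.1774 0.026 ] x 0.489 0.5158 y 0.1683 0.1847
wrist R 219 mean [0.5016 0.0871 0.026 ] x 0.4885 0.5153 y 0.0796 0.0971
wrist red 397 [0.0086 0.6298] 0.6309
top R 21 mean [0.503  0.0914 0.026 ] x 0.4925 0.5132 y 0.0852 0.0954
top red 69 [0.0137 0.6267] 0.6285
```

>>> {"op": "apply_moves", "data": {"motion": [[0.3,0,0,0,0,0.12,5],[0.6,0,0,0,0,0.24,5],[0.9,0,0,0,0,0.36,5],[1.2,0,0,0,0,0.48,5],[1.5,0,0,0,0,0.6,5],[1.8,0,0,0,0,0.72,5],[2.1,0,0,0,0,0.84,5],[2.4,0,0,0,0,0.96,5],[2.7,0,0,0,0,1.08,5],[3,0,0,0,0,1.2,5]]}}

```text
clock: 15.55
position: [0.4329, 0.1329, 0.1675]
ee_rot: [-3.141, -0.001, 2.766]
ft_force: [-0.3, -0.0, -0.2]
grip_width: 0.05
grasp_force: 0.0
```

>>> {"op": "apply_moves", "data": {"motion": [[0.2,0,0,0,0,0.1,5],[0.4,0,0,0,0,0.2,5],[0.6,0,0,0,0,0.3,5],[0.8,0,0,0,0,0.371,5],[1,0,0,0,0,0.371,5],[1,0,0,0,0,0.371,5],[1,0,0,0,0,0.371,5],[1,0,0,0,0,0.371,5],[1,0,0,0,0,0.371,5],[1,0,0,0,0,0.371,5]]}}

```text
clock: 16.38
position: [0.442, 0.133, 0.1678]
ee_rot: [3.142, 0.0, 3.131]
ft_force: [-0.1, 0.6, -0.4]
grip_width: 0.0501
grasp_force: 0.0
```

>>> {"op": "apply_moves", "data": {"motion": [[0,0,-0.5,0,-0.06,0,5],[0,0,-1,0,-0.12,0,5],[0,0,-1.5,0,-0.18,0,5],[0,0,-2,0,-0.24,0,5],[0,0,-2.5,0,-0.3,0,5],[0,0,-3,0,-0.36,0,5],[0,0,-3.5,0,-0.42,0,5],[0,0,-4,0,-0.48,0,5],[0,0,-4.5,0,-0.54,0,5],[0,0,-5,0,-0.54,0,5]]}}

```text
clock: 17.22
position: [0.4411, 0.133, 0.1168]
ee_rot: [3.135, 0.543, 3.13]
ft_force: [-0.3, 0.3, -0.1]
grip_width: 0.0501
grasp_force: 0.0
```

```bash
python3 cart.py
```

```text
17.2167 [0.44111703 0.13304068 0.11680345] [3.13533499 0.54264087 3.13030205] [-0.30035235  0.34180309 -0.0509469 ] [ 0.35 -0.68  2.34 -0.21  0.98 -1.14]
wrist R 98 mean [0.4934 0.0902 0.026 ] x 0.4835 0.5225 y 0.0814 0.0987
wrist red 21 [0.0395 0.6204] 0.6256
top L 20 mean [0.5037 0.1795 0.026 ] x 0.495 0.5122 y 0.1733 0.1836
top R 22 mean [0.5032 0.0897 0.026 ] x 0.4925 0.5132 y 0.085 0.0954
top red 74 [0.0181 0.6264] 0.6288
```

View pics/wrist_l.png

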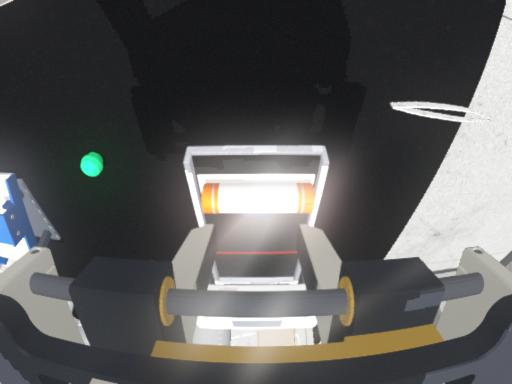

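The view shows the cartridge at (258,198) on the patch, square to the track, with the red line at row 253 beyond it. The fingers straddle the track's middle. Descending behind the cartridge.

>>> {"op": "apply_moves", "data": {"motion": [[0.7,0,-1,0,0,0,5],[1.4,0,-2,0,0,0,5],[1.4,0,-3,0,0,0,5],[1.4,0,-4,0,0,0,5],[1.4,0,-5,0,0,0,5],[1.4,0,-6,0,0,0,5],[1.4,0,-7,0,0,0,5],[1.4,0,-7.7,0,0,0,5],[1.4,0,-8.2,0,0,0,5],[1.4,0,-8.2,0,0,0,5]]}}

```text
clock: 18.15
position: [0.4555, 0.1329, 0.0345]
ee_rot: [3.136, 0.538, 3.131]
ft_force: [0.5, 0.0, 0.3]
grip_width: 0.0501
grasp_force: 0.0
```

```bash
python3 cart.py
```

```text
18.15 [0.45554522 0.13286317 0.03447348] [3.13633017 0.53849872 3.13052746] [0.51945565 0.01252813 0.34701152] [ 0.33 -0.54  2.4  -0.24  0.79 -1.11]
top L 19 mean [0.504  0.1798 0.026 ] x 0.495 0.5122 y 0.1733 0.1836
top R 23 mean [0.5086 0.0902 0.026 ] x 0.4925 0.6271 y 0.085 0.1003
top red 73 [0.0205 0.626 ] 0.6287
```

View pics/wrist_l.png

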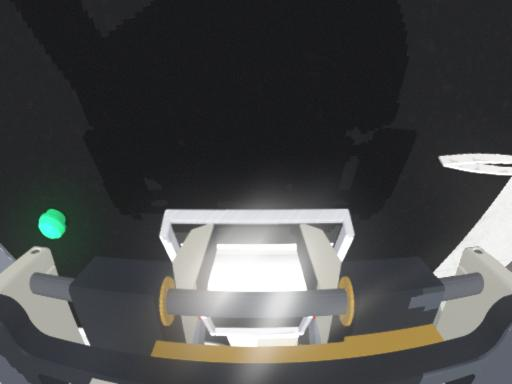

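>>> {"op": "apply_moves", "data": {"motion": [[0.5,0,0,0,0,0,5],[1.0,-0.01,0,0,0,0,5],[1.4,-0.01,0,0,0,0,5],[1.8,-0.02,0,0,0,0,5],[2.2,-0.02,0,0,0,0,5],[2.6,-0.03,0,0,0,0,5],[3.0,-0.03,0,0,0,0,5],[3.3,-0.03,0,0,0,0,5],[3.5,-0.03,0,0,0,0,5],[3.6,-0.04,0,0,0,0,5]]}}

```text
clock: 19.08
position: [0.4923, 0.1326, 0.0357]
ee_rot: [3.136, 0.54, 3.13]
ft_force: [-0.0, -0.3, -1.1]
grip_width: 0.0496
grasp_force: 0.1
```

```bash
python3 cart.py | grep -v wrist; python3 - <<'E'
import cv2
a=cv2.imread("pics/top_l.png")[150:245,150:240]; cv2.imwrite("pics/t1.png",cv2.resize(a,None,fx=6,fy=6,interpolation=cv2.INTER_NEAREST))
E
```

```text
19.0833 [0.49225283 0.13257444 0.03566025] [3.13578376 0.539752   3.13012978] [-0.02325188 -0.25335793 -1.05113141] [ 0.3  -0.43  2.33 -0.23  0.74 -1.14]
top L 26 mean [0.5272 0.1791 0.026 ] x 0.5154 0.5395 y 0.1731 0.1835
top R 28 mean [0.5261 0.0894 0.026 ] x 0.513 0.5371 y 0.0845 0.0951
top red 72 [0.0204 0.626 ] 0.6287
```

>>> {"op": "apply_moves", "data": {"motion": [[0.4,0,-0.05,0,0,0,5],[0.8,-0.01,-0.1,0,0,0,5],[1.2,-0.01,-0.1,0,0,0,5],[1.6,-0.02,-0.1,0,0,0,5],[2.0,-0.02,-0.1,0,0,0,5],[2.4,-0.02,-0.1,0,0,0,5],[2.8,-0.03,-0.1,0,0,0,5],[3.2,-0.03,-0.1,0,0,0,5],[3.6,-0.04,-0.1,0,0,0,5],[4.0,-0.04,-0.1,0,0,0,5]]}}

```text
clock: 20.02
position: [0.5324, 0.1322, 0.0347]
ee_rot: [3.136, 0.54, 3.13]
ft_force: [-0.3, 0.4, -0.4]
grip_width: 0.0501
grasp_force: 0.0
```

>>> {"op": "apply_moves", "data": {"motion": [[0.4,0,0,0,0,0,5],[0.8,-0.01,0,0,0,0,5],[1.2,-0.01,0,0,0,0,5],[1.6,-0.02,0,0,0,0,5],[2.0,-0.02,0,0,0,0,5],[2.4,-0.02,0,0,0,0,5],[2.7,-0.03,0,0,0,0,5],[2.9,-0.03,0,0,0,0,5],[3.1,-0.03,0,0,0,0,5],[3.2,-0.03,0,0,0,0,5]]}}

```text
clock: 20.85
position: [0.5642, 0.1319, 0.0347]
ee_rot: [3.136, 0.54, 3.13]
ft_force: [0.1, -0.0, -0.1]
grip_width: 0.0498
grasp_force: 0.0
```

```bash
python3 cart.py | grep -v wrist
```

```text
20.85 [0.56423273 0.13188725 0.03474096] [3.13574014 0.53994841 3.13017108] [ 0.14368596 -0.03604199 -0.12346081] [ 0.25 -0.24  2.19 -0.2   0.68 -1.19]
top L 29 mean [0.5989 0.179  0.026 ] x 0.5842 0.6121 y 0.1725 0.183
top R 37 mean [0.5972 0.0894 0.026 ] x 0.5817 0.6097 y 0.0834 0.0972
top red 75 [0.0216 0.6257] 0.6286
```

>>> {"op": "apply_moves", "data": {"motion": [[0.3,0,0,0,0,0,5],[0.6,-0.01,0,0,0,0,5],[0.9,-0.01,0,0,0,0,5],[1.2,-0.01,0,0,0,0,5],[1.5,-0.02,0,0,0,0,5],[1.8,-0.02,0,0,0,0,5],[2.05,-0.02,0,0,0,0,5],[2.25,-0.02,0,0,0,0,5],[2.4,-0.03,0,0,0,0,5],[2.5,-0.03,0,0,0,0,5]]}}

```text
clock: 21.78
position: [0.5892, 0.1316, 0.0347]
ee_rot: [3.136, 0.54, 3.13]
ft_force: [-0.3, 0.5, 0.3]
grip_width: 0.0501
grasp_force: 0.1
```

```bash
python3 cart.py | grep -v wrist; python3 - <<'E'
import cv2
a=cv2.imread("pics/top_l.png")[150:215,155:235]; cv2.imwrite("pics/t2.png",cv2.resize(a,None,fx=8,fy=8,interpolation=cv2.INTER_NEAREST))
E
```

```text
21.7833 [0.5892     0.1315636  0.03472433] [3.13576816 0.53993917 3.1301991 ] [-0.33230881  0.53640318  0.26467489] [ 0.23 -0.18  2.14 -0.19  0.66 -1.21]
top L 21 mean [0.6189 0.1793 0.026 ] x 0.6084 0.6295 y 0.1758 0.1828
top R 27 mean [0.616  0.0886 0.026 ] x 0.6058 0.627 y 0.0831 0.0971
top red 25 [0.017  0.6265] 0.6287
```

View pics/t2.png

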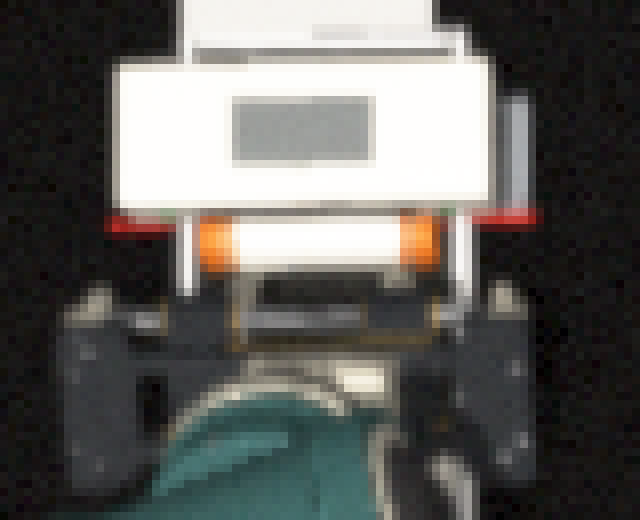

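The cartridge (orange caps at (215,243) and (420,243)) is square and about 6 mm short of the line, its front already hidden by the head. Creeping the rest.

>>> {"op": "apply_moves", "data": {"motion": [[0.1,0,0,0,0,0,5],[0.2,0,0,0,0,0,5],[0.3,0,0,0,0,0,5],[0.4,0,0,0,0,0,5],[0.5,-0.01,0,0,0,0,5],[0.55,-0.01,0,0,0,0,5],[0.6,-0.01,0,0,0,0,5],[0.6,-0.01,0,0,0,0,5],[0.6,-0.01,0,0,0,0,5],[0.6,-0.01,0,0,0,0,5]]}}

```text
clock: 22.72
position: [0.595, 0.1315, 0.0347]
ee_rot: [3.136, 0.54, 3.13]
ft_force: [-0.5, 0.2, 0.6]
grip_width: 0.0499
grasp_force: 0.0
```

```bash
python3 cart.py | grep -v wrist
```

```text
22.7167 [0.59499811 0.13150588 0.03474472] [3.13571747 0.53997501 3.1302139 ] [-0.54683553  0.1877831   0.58161334] [ 0.23 -0.17  2.13 -0.19  0.66 -1.21]
top L 18 mean [0.621  0.1787 0.026 ] x 0.6119 0.6295 y 0.1724 0.1827
top R 21 mean [0.6194 0.0889 0.026 ] x 0.6127 0.6268 y 0.0831 0.097
top red 23 [0.0183 0.6265] 0.6289
```

>>> {"op": "apply_moves", "data": {"motion": [[-0.5,0,0,0,0,0,5],[-1.5,0,0,0,0,0,5],[-3,0,0.2,0,0,0,5],[-5,0,1,0,0,0,5],[-7.5,0,3,0,0,0,5],[-10,0,5,0,0,0,5],[-12,0,7,0,0,0,5],[-13,0,8,0,0,0,5],[-13,0,8,0,0,0,5],[-13,0,8,0,0,0,5]]}}

```text
clock: 23.65
position: [0.4649, 0.1317, 0.1151]
ee_rot: [3.135, 0.542, 3.13]
ft_force: [0.4, 0.9, -1.2]
grip_width: 0.05
grasp_force: 0.0
```

```bash
python3 cart.py; python3 - <<'E'
import cv2
a=cv2.imread("pics/wrist_l.png")[140:340,170:345]; cv2.imwrite("pics/f1.png",cv2.resize(a,None,fx=3,fy=3,interpolation=cv2.INTER_NEAREST))
E
```

```text
23.65 [0.4648715  0.13165819 0.11513666] [3.13487083 0.54200369 3.1301908 ] [ 0.35436351  0.88590391 -1.2075412 ] [ 0.32 -0.61  2.3  -0.2   0.94 -1.17]
top L 18 mean [0.621  0.1787 0.026 ] x 0.6119 0.6295 y 0.1724 0.1827
top R 20 mean [0.6192 0.0887 0.026 ] x 0.6127 0.6268 y 0.0831 0.097
top red 25 [0.0205 0.626 ] 0.6287
```

>>> {"op": "apply_moves", "data": {"motion": [[-0.5,0,1,0,0.06,0,5],[-1,0,2,0,0.12,0,5],[-1.5,0,3,0,0.18,0,5],[-2,0,4,0,0.24,0,5],[-2.5,0,5,0,0.3,0,5],[-3,0,5.4,0,0.36,0,5],[-3.5,0,5.4,0,0.42,0,5],[-4,0,5.4,0,0.48,0,5],[-4.5,0,5.4,0,0.54,0,5],[-4.5,0,5.4,0,0.54,0,5]]}}

```text
clock: 24.58
position: [0.4205, 0.1312, 0.1669]
ee_rot: [-3.141, -0.006, 3.131]
ft_force: [0.7, -0.3, 0.3]
grip_width: 0.0498
grasp_force: 0.0
```

>>> {"op": "apply_moves", "data": {"motion": [[0,0,0,0,0,-0.12,5],[0,0,0,0,0,-0.24,5],[0,0,0,0,0,-0.36,5],[-0.5,0,0,0,0,-0.48,5],[-1,0,0,0,0,-0.6,5],[-1.5,0,0,0,0,-0.72,5],[-2,0,0,0,0,-0.84,5],[-2,0,0,0,0,-0.96,5],[-2,0,0,0,0,-1.08,5],[-2,0,0,0,0,-1.2,5]]}}

```text
clock: 25.42
position: [0.4003, 0.1313, 0.1676]
ee_rot: [3.141, 0.001, 1.925]
ft_force: [-0.4, 0.0, -0.4]
grip_width: 0.0502
grasp_force: 0.0
```

>>> {"op": "apply_moves", "data": {"motion": [[0,0,0,0,0,-0.1,5],[0,0,0,0,0,-0.2,5],[0,0,0,0,0,-0.3,5],[0,0,0,0,0,-0.371,5],[0,0,0,0,0,-0.371,5],[0,0,0,0,0,-0.371,5],[0,0,0,0,0,-0.371,5],[0,0,0,0,0,-0.371,5],[0,0,0,0,0,-0.371,5],[0,0,0,0,0,-0.371,5]]}}

```text
clock: 26.25
position: [0.4001, 0.1315, 0.1687]
ee_rot: [3.141, 0.0, 1.561]
ft_force: [0.0, 0.5, -0.1]
grip_width: 0.0501
grasp_force: 0.0
```

```bash
python3 cart.py; python3 - <<'E'
from rig import *
from h import *
c=calibration("wrist"); p,d=camera("wrist"); K,R,t=c["K"],c["R"],c["t"]; W=wworld(d,K,R,t); hsv=cv2.cvtColor(p,cv2.COLOR_RGB2HSV); H,S,V=[hsv[...,i].astype(int) for i in range(3)]
v,u=np.mgrid[0:384,0:512]
o=(H>3)&(H<18)&(S>140)&(V>60)&(d>0)&(abs(W[...,0]-.62)<.04)&(abs(W[...,1]-.132)<.06)&(W[...,2]<.055)
P=W[o]; 
for s in(1,-1):
    q=P[(P[:,1]-.132)*s>0]
    if len(q)>20:
        f=lambda k:np.hypot(q[:,0]-k[0],q[:,2]-k[1])-.014
        from scipy.optimize import least_squares
        print(s,len(q),q.min(0).round(4),q.max(0).round(4),"cylfit x,z",least_squares(f,[.627,.026],loss="soft_l1",f_scale=.002).x.round(4))
r=((H<3)|(H>172))&(S>120)&(V>50)&(d>0)&(abs(W[...,0]-.628)<.02)&(abs(W[...,1]-.132)<.1)
q=W[r]; print("red depth",len(q),np.median(q,0).round(4)); f=np.polyfit(q[:,1],q[:,0],1); print(np.polyval(f,.132))
E
```

```text
26.25 [0.40008455 0.13145764 0.16868951] [3.14144428e+00 3.73904987e-05 1.56148253e+00] [ 0.03270143  0.47293143 -0.14252272] [ 0.26 -0.44  2.04 -0.    1.54  0.27]
wrist L 159 mean [0.6237 0.1776 0.026 ] x 0.6088 0.6432 y 0.1679 0.1846
wrist R 91 mean [0.6215 0.0878 0.026 ] x 0.6084 0.6418 y 0.0793 0.0978
wrist red 168 [0.0056 0.6352] 0.6359
top L 18 mean [0.621  0.1787 0.026 ] x 0.6119 0.6295 y 0.1724 0.1827
top R 21 mean [0.6194 0.0889 0.026 ] x 0.6127 0.6268 y 0.0831 0.097
top red 24 [0.0155 0.6267] 0.6287
1 164 [0.6115 0.1691 0.0166] [0.6371 0.1838 0.0405] cylfit x,z [0.6265 0.0248]
-1 89 [0.611  0.084  0.0222] [0.6327 0.0979 0.0399] cylfit x,z [0.6257 0.0252]
red depth 153 [0.6269 0.1985 0.0239]
0.6274222412982281
```

```bash
python3 - <<'E'
from h import *
for n,wf,rf in(("w5",wworld,wray),("top0",world,ray)):
    p,d,K,R,t=load(n); W=wf(d,K,R,t); hsv=cv2.cvtColor(p,cv2.COLOR_RGB2HSV); H,S,V=[hsv[...,i].astype(int) for i in range(3)]
    v,u=np.mgrid[0:384,0:512]; Q=np.nan_to_num(rf(np.c_[u.ravel(),v.ravel()],K,R,t,.012),nan=9).reshape(384,512,3)
    r=((H<8)|(H>172))&(S>100)&(V>50)&(abs(Q[...,0]-.628)<.02)
    for nm,m in(("line",r&(abs(Q[...,1]-.132)<.05)),("tabs",r&(abs(Q[...,1]-.132)>.064)&(abs(Q[...,1]-.132)<.095))):
        if m.sum(): print(n,nm,m.sum(),"ray x",Q[m][:,0].mean().round(4),Q[m][:,0].min().round(4),Q[m][:,0].max().round(4),"depth",np.median(W[m],0).round(4))
E
```

```text
w5 line 230 ray x 0.6273 0.6253 0.6297 depth [0.6273 0.1408 0.0116]
w5 tabs 163 ray x 0.6321 0.6286 0.6358 depth [0.6271 0.1982 0.024 ]
top0 line 66 ray x 0.6282 0.6236 0.6319 depth [0.6258 0.1366 0.0149]
top0 tabs 40 ray x 0.6282 0.6245 0.6332 depth [0.6277 0.1314 0.0033]
```

```bash
python3 -c "
from rig import *
print(sign_off())"
```

```text
the job is handed in; nothing more can be done
None
```

I handed the job in with the cartridge at rest on the track, square to it and about 1 mm short of the red line by my last measurement; the hand-in gave no verdict, and I viewed 12 pictures, two over the limit of 10.

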